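# Gauge a lens barrel and read the gauge tip

### The job

Take the collared gauge rod from its cradle, push its shaft into the guide tube of the clamped lens barrel until the collar stops against the tube's mouth, without ramming it, then draw it right out again. Finish while holding the rod still in the gripper, level and pointing straight through the optical micrometer's gap, parallel to its two heads, so that its tip sits midway between the two windows and touches nothing. Leave the plain pin and everything else on the bench where it is.

Things in the scene. Friction and masses are not known exactly. Their poses are not given: they have to be found in the camera images.
- gauge_rod: Round steel rod, 193 mm long, 0.3 kg, lying level in a cradle, axis 50 mm above the bench. Origin on the axis in the grip, near the centre of mass: grasp here from above. x runs along the axis to the tip; roll means nothing. Along x in mm: end knob dia 24 from -70 to -55, dark grip dia 18 to 35, collar dia 34 to 43, shaft dia 9 to the slightly tapered tip at 123.
- cradle_a: Fixed cradle of the gauge rod (the plain pin's is identical), open at the top: lift straight out. Origin on the bench below the rod's origin (within 3 mm), x along the rod. Two slotted supports, 8 mm thick, 36 mm wide, up to 55 mm high, at x = -42 and 85 mm carry the rod; black base 165 x 56 mm, 8 mm high.
- collar_face (a point): Centre of the collar's front face (towards the tip), on the rod's axis, 43 mm ahead of the rod's origin; moves with the rod.
- rod_tip (a point): The end of the rod's tip, on its axis, 123 mm ahead of the rod's origin; moves with the rod.
- plain_pin: Look-alike of the gauge rod, same grip and length but without a collar, lying in the other cradle. Leave it there.
- lens_holder: Fixed clamp, 106 mm wide and 118 mm high at most, with a black lens barrel lying in it; an aluminium guide tube sticks 20 mm out of its back. Origin on the bench below the tube's mouth; x (level) points into the tube, the way the rod goes in; z up. Bore dia 13 mm, flared over its first 7 mm to about 25 mm at the mouth (33 mm outside); deeper than the rod's shaft is long.
- tube_mouth (a point): Centre of the guide tube's mouth, 85 mm above the holder's origin; same axes as the holder. The rod is fully home when the collar's front face meets this plane.
- micrometer: Fixed optical micrometer: base 80 x 150 x 20 mm, two grey heads (50 mm in x, 40 mm in y, top at 125 mm) facing each other across a 60 mm gap open at top, front and back, each with a round window at 95 mm height. Origin on the bench under the middle of the gap; x level through the gap, away from the robot; y across it; z up. The rod points along x when read.
- beam (a point): The reading point: midway between the two windows, 95 mm above the micrometer's origin; same axes as the micrometer.
- camera_body: Bystander: camera body without lens, 45 x 130 x 78 mm, standing on the bench; origin at the centre of its underside.
- lens_cap: Bystander: black lens cap lying flat, 54 mm dia, 10 mm high; origin at the centre of its underside.
- screwdriver: Bystander: screwdriver 150 mm long lying on the bench.
- jar: Bystander: small amber jar with a lid, 48 mm dia, 60 mm high; origin at the centre of its underside.
- mount_ring: Bystander: flat steel lens mount ring, 54 mm dia, 7 mm high; origin at the centre of its underside.
Not all that is in view belongs to the job. Leave any pink look-alike of the gauge_rod alone.

How it is judged (in metres and radians):
On the way, in this order (a step that is already met when the one before it is completed fails the run):
1. the gauge rod is fully home in the guide tube: collar face within 3 mm of the mouth's plane (x of collar_face in the frame of lens_holder above -0.003 m and distance between collar_face and tube_mouth below 0.007 m and angle between the x axis of gauge_rod and the x axis of lens_holder, either way round below 0.12 rad), for 0.2 s.
2. the rod is drawn out, still in the gripper: its tip more than 10 mm in front of the mouth (x of rod_tip in the frame of lens_holder below -0.01 m and contact force between the fingers and gauge_rod above 1 N), for 0.1 s.
At the end, for the whole second after the job is handed in: The gripper holds the gauge rod still (under 20 mm/s) with its tip within 10 mm of the reading point, level within 0.12 rad (7 degrees), in line with the micrometer's x within 0.2 rad (11 degrees), touching neither the micrometer nor the lens holder (distance between rod_tip and beam below 0.01 m and angle between gauge_rod's own x axis and vertical between 1.451 and 1.691 rad and angle between the x axis of gauge_rod and the x axis of micrometer, either way round below 0.2 rad and contact force between the fingers and gauge_rod above 1 N and contact force between gauge_rod and micrometer below 0.2 N and contact force between gauge_rod and lens_holder below 0.2 N and linear speed of gauge_rod below 0.02 m/s); the arm keeps its last pose, push and grip.
It fails at once if the rod is rammed into the lens holder with more than 60 N (contact force between gauge_rod and lens_holder above 60 N).
It fails at once if the plain pin or a bystander is moved by more than 25 mm (distance of any of plain_pin, camera_body, lens_cap, screwdriver, jar, mount_ring from where it was at the start of the episode above 0.025 m).
It also fails if it takes over 48 s, if anything falls off the work surface, if the arm or the gripper's body presses on something with over 40 N, if the wrist force passes 120 N, or if a joint passes its speed limit or range.

### The arm

A 6-joint arm with a two-finger parallel gripper is mounted at the origin on the work surface. World frame = base frame: x ahead of the robot, y to its left, z up, the work surface at z = 0. Lengths are in m, angles in degrees, forces in N, time in s.
With the tool pointing down it reaches from about 0.425 to 0.95 m from the base axis. Payload 3.5 kg.
Tool frame: the origin (TCP) lies on the centre line of the jaws, within the pads' length; the fingertips stand 25 mm ahead of it and the grasp point (between the pads) lies 6 mm ahead of it (arm.nose_length is the distance from the TCP to the fingertips, in m); z points along the fingers, y is the line along which they close (so a half turn about z gives the same grasp; the last joint's range is limited). The gripper opens to 85 mm and grips with 20 to 120 N. Pads are 22 mm wide; open, the fingers measure 114 mm over their backs; the gripper's body (76 mm by 85 mm) begins 54 mm behind the grasp point. The pads swing forward as they close: fully open they stand 13 mm farther back than shut.
Start: joints at [-8.594, 16.404, 90.338, -0, 73.258, -8.594], TCP at [0.675, 0, 0.256] pointing down, gripper open.
Joint ranges: [-158.93, 158.93], [-51.34, 127.21], [12.03, 142.37], [-87.48, 267.48], [13.55, 161.25], [-162.69, 162.69]. Speed limits (degrees/s): [159.86, 159.86, 180, 180, 180, 180].

### API

Orientations are given as a 3x3 rotation matrix whose columns are the frame's x, y, z axes.
In Python, from plant import arm gives the robot as it stands.
- The arm moves only by the tool play_rows, never from a script. Its argument "rows" is a list that holds one entry, the list of rows, each a list of 7 numbers: the shift along the world's x, y, z in m, then the turn, a rotation vector about the world's x, y, z in rad, then the opening, from 0 (shut) to 1 (fully open). A call has 1 to 20 rows; each row is the pose to reach, as a shift and turn from the pose commanded when the call began; what a row does not reach only later rows make up. A row lasts 1/8 s, in which the tool goes at most 62.5 mm and 10.7 degrees, less where a joint would pass 70% of its speed; a pose out of reach is approached as far as the arm can. A call with a gripper value outside its range is refused whole. The fingers move at their own pace and stop on an object; the grip force is fixed at half the most. Time passes only in rows, so rows that repeat a pose let the fingers close. It gives the time, the measured TCP pose, the force, the opening and the grip force at its end, in the units of the state.
- arm.observe(): the state, without advancing time (a new reading comes with each control period).
- arm.capture(name): name is "scene" or "side" or "wrist"; returns the picture (384x512x3 uint8, blue, green, red); there is no depth.
- arm.calibration(name): a dict with "K" (3x3 intrinsics, pixels), "k1" (the pictures are not rectified: a ray, as slopes to the right and down, at radius r is drawn at 1 + k1 r^2 times it, then the intrinsics apply), "extrinsics" (4x4, takes a point from camera to world coordinates). Camera axes: x right, y down, z forward; pixel columns grow to the right and rows downward; lengths in m; the calibration is good to about 2 mm. A picture is of the moment at which its call begins: read the wrist's pose just before it. calibration takes no time and is no camera call; for the wrist camera it gives the pose at the moment of the call.
- arm.hand_in(): hands the job in; it is judged then, once.
Trained networks look in the newest picture that a camera, given by its name, has taken for a name from the list of things; names that differ only in an ending like _2 or _b are one class to them, and where a whole thing is asked for, a point or a joint stands for the part that bears it (a point fixed in the world has none). Each returns a list of dicts, best first, with "conf" (0 to 1); they miss things now and then, are a little off and sometimes report something else, mostly with a low value. They report only what shows in the picture. A call takes as long as a camera call. They do not tell look-alikes from the thing itself.
- arm.recognise(camera, query): "rect" ([left, top, width, height] in pixels, round what is visible of it).
The state is a dict: "clock": time; "q": joint angles; "joint_vel": joint speeds; "joint_torque": joint torques, N m; "tcp_pos": TCP position; "ee_rot": TCP orientation; "contact_force": force on the tool from outside, world axes, zero at the start; "moment": the same for the moment, N m; "gripper_width": finger opening in m; "gripper_force": force on a finger pad.
Only numpy, scipy, OpenCV 4.12 (cv2) and the standard library are available. Lean on these libraries where they do the work, as an engineer would, in place of code of your own. Each camera call takes 0.05 s, during which the arm holds its last target. There are 200 camera calls.

## Working session

There is one attempt and no reset: what is moved stays moved. The work goes in short steps, Python scripts to look and compute and a tool call to move; the robot and the scene stay as the last step left them, time stands still between calls to the robot, and variables do not carry over. Pictures are saved under pics/ and viewed, at most 10 in all, crops included, and the job is handed in when it is done.

Besides the shell and the picture viewer there is one more tool, called after "Emit:" by a JSON object that holds its "api" and its "payload", one argument or row to a line. play_rows: Moves the arm, as the interface text tells. Its arguments: {"type":"object","properties":{"rows":{"type":"array","items":{"type":"array","items":{"type":"array","items":{"type":"number"}}}}},"required":["rows"]}

```bash
mkdir -p pics; ls; cat > h.py <<'E'
import numpy as np, cv2, json
from plant import arm
def ray(cal,px):
    K=np.array(cal["K"]);k1=cal["k1"];E=np.array(cal["extrinsics"])
    d=np.array([(px[0]-K[0,2])/K[0,0],(px[1]-K[1,2])/K[1,1]]);u=d.copy()
    for _ in range(20): u=d/(1+k1*(u@u))
    v=E[:3,:3]@np.array([u[0],u[1],1]);return E[:3,3],v/np.linalg.norm(v)
def onz(cal,px,z):
    o,v=ray(cal,px);return o+v*(z-o[2])/v[2]
def proj(cal,P):
    K=np.array(cal["K"]);k1=cal["k1"];E=np.array(cal["extrinsics"])
    p=E[:3,:3].T@(np.array(P)-E[:3,3]);u=p[:2]/p[2];u=u*(1+k1*(u@u))
    return np.array([K[0,0]*u[0]+K[0,2],K[1,1]*u[1]+K[1,2]])
def tri(rays):
    A=np.zeros((3,3));b=np.zeros(3)
    for o,v in rays:
        M=np.eye(3)-np.outer(v,v);A+=M;b+=M@o
    return np.linalg.solve(A,b)
E
python3 - <<'E'
from h import *
print(arm.observe()["clock"])
for c in["scene","side"]:
    im=arm.capture(c);cv2.imwrite(f"pics/{c}0.png",im)
    cv2.imwrite(f"pics/{c}0v.png",cv2.resize(im,(768,576),interpolation=cv2.INTER_CUBIC))
    cal=arm.calibration(c);print(c,np.round(cal["K"],1).tolist(),cal["k1"],np.round(cal["extrinsics"],3).tolist())
    for n in["gauge_rod","cradle_a","lens_holder","micrometer","camera_body","jar"]:
        print(n,[(np.round(r["rect"]).tolist(),round(r["conf"],2)) for r in arm.recognise(c,n)][:4])
E
```

```text
pics
0.0
scene [[458.8, 0.0, 258.8], [0.0, 458.8, 195.3], [0.0, 0.0, 1.0]] -0.06381542419217351 [[-0.724, 0.365, -0.585, 1.23], [0.689, 0.404, -0.601, 0.703], [0.017, -0.839, -0.544, 0.785], [0.0, 0.0, 0.0, 1.0]]
gauge_rod [([185.0, 185.0, 53.0, 30.0], 0.79), ([249.0, 147.0, 9.0, 13.0], 0.49)]
cradle_a []
lens_holder [([251.0, 286.0, 62.0, 71.0], 0.85)]
micrometer [([201.0, 218.0, 66.0, 73.0], 0.57)]
camera_body [([107.0, 197.0, 47.0, 38.0], 0.86)]
jar []
side [[489.8, 0.0, 269.2], [0.0, 489.8, 194.0], [0.0, 0.0, 1.0]] -0.19163539406267915 [[0.908, -0.259, 0.328, 0.071], [-0.418, -0.543, 0.728, -1.013], [-0.01, -0.799, -0.602, 0.884], [0.0, 0.0, 0.0, 1.0]]
gauge_rod [([278.0, 220.0, 63.0, 22.0], 0.89), ([205.0, 316.0, 34.0, 66.0], 0.88)]
cradle_a [([277.0, 216.0, 60.0, 39.0], 0.89), ([297.0, 263.0, 67.0, 38.0], 0.39)]
lens_holder [([271.0, 115.0, 39.0, 38.0], 0.77), ([273.0, 220.0, 68.0, 26.0], 0.15)]
micrometer [([281.0, 140.0, 57.0, 60.0], 0.96), ([285.0, 204.0, 14.0, 15.0], 0.31)]
camera_body [([374.0, 209.0, 53.0, 50.0], 0.78)]
jar [([362.0, 195.0, 22.0, 27.0], 0.67)]
```

View pics/scene0v.png

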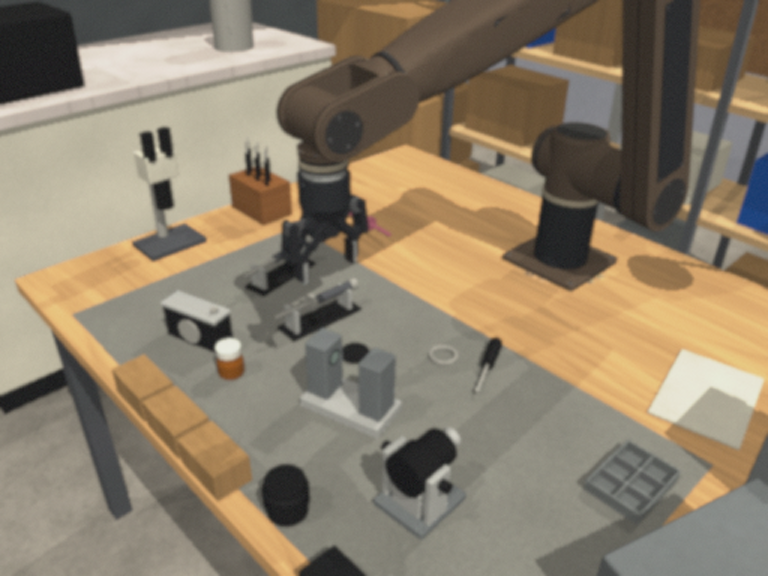

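View pics/side0v.png

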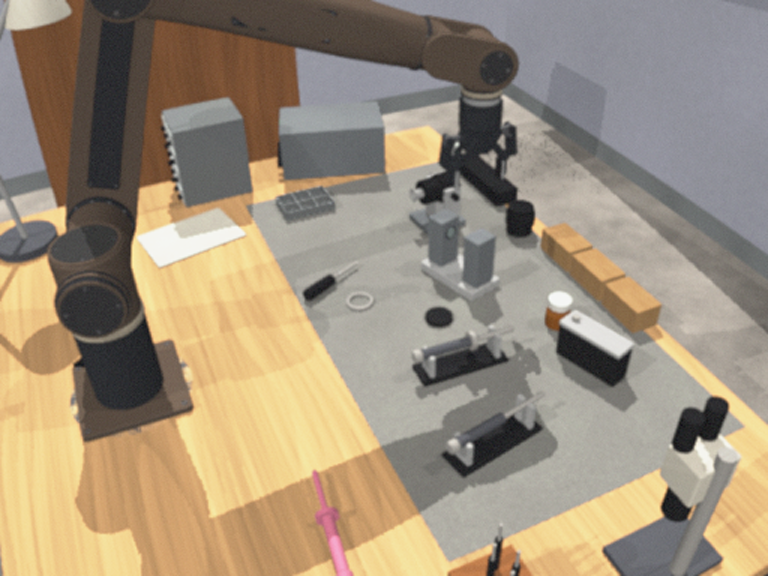

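The scene view shows both cradles, the micrometer, the lens holder and the bystanders. I'll enlarge the cradles to tell the rod from the pin.

```bash
python3 - <<'E'
import cv2,numpy as np
a=cv2.imread("pics/side0.png");b=cv2.imread("pics/scene0.png")
r=lambda im,x,y,w,h,W,H:cv2.resize(im[y:y+h,x:x+w],(W,H),interpolation=cv2.INTER_CUBIC)
m=np.vstack([np.hstack([r(a,270,210,100,75,400,300),r(a,290,255,100,75,400,300)]),np.hstack([r(a,260,100,80,60,400,300),r(b,160,160,100,75,400,300)])])
cv2.imwrite("pics/m1.png",m)
E
```

```text
(no output)
```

View pics/m1.png

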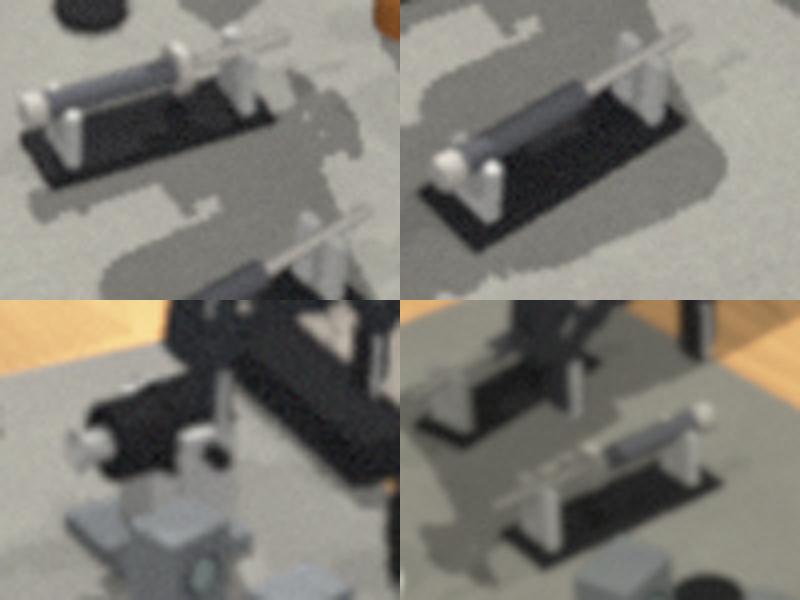

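Upper left shows the collared rod: knob about (279,237), collar (315,225.5) and tip (341,219.5) in side pixels. The other cradle holds the plain pin. The tube mouth is at about (274,129.6) in side and (301,291) in scene.

```bash
python3 - <<'E'
from h import *
S=arm.calibration("side");C=arm.calibration("scene")
for n,p in dict(knob=(278.7,237),collar=(315,225.5),tip=(341.2,219.5)).items(): print("side",n,onz(S,p,.05).round(4))
for n,p in dict(knob=(235.7,189.5),tip=(184.3,210.5)).items(): print("scene",n,onz(C,p,.05).round(4))
print("mouth",tri([ray(S,(274.4,129.6)),ray(C,(301,291))]),onz(S,(274.4,129.6),.085),onz(C,(301,291),.085))
# barrel far end in scene ~ (396,476)/1.5
print("barrel far",onz(C,(396/1.5,474/1.5),.085))
# micrometer rough: heads tops centers
for n,p in dict(h1=(327,342),h2=(378,360)).items(): print("scene",n,onz(C,np.array(p)/1.5,.125).round(4))
for n,p in dict(h1=(446,215),h2=(480,238)).items(): print("side",n,onz(S,np.array(p)/1.5,.125).round(4))
for n in ["jar","camera_body","lens_cap","mount_ring","screwdriver","plain_pin"]:
    for c,cal in(("side",S),("scene",C)):
        for r in arm.recognise(c,n)[:2]:
            x,y,w,h=r["rect"];print(n,c,round(r["conf"],2),onz(cal,(x+w/2,y+h/2),.02).round(3))
E
```

```text
side knob [ 0.472  -0.1787  0.05  ]
side collar [ 0.5768 -0.1792  0.05  ]
side tip [ 0.6515 -0.1879  0.05  ]
scene knob [ 0.4695 -0.1775  0.05  ]
scene tip [ 0.6481 -0.1909  0.05  ]
mouth [0.66927279 0.26356919 0.08663147] [0.66982837 0.26735169 0.085     ] [0.66914804 0.26211443 0.085     ]
barrel far [0.77574772 0.25879895 0.085     ]
scene h1 [0.691  0.0132 0.125 ]
scene h2 [0.6623 0.1009 0.125 ]
side h1 [0.6663 0.0983 0.125 ]
side h2 [ 0.6859 -0.0045  0.125 ]
jar side 0.67 [ 0.78  -0.157  0.02 ]
camera_body side 0.78 [ 0.785 -0.28   0.02 ]
camera_body scene 0.86 [ 0.753 -0.31   0.02 ]
lens_cap side 0.48 [ 0.568 -0.07   0.02 ]
mount_ring side 0.69 [0.448 0.053 0.02 ]
mount_ring side 0.42 [0.754 0.299 0.02 ]
screwdriver side 0.75 [0.428 0.139 0.02 ]
screwdriver scene 0.55 [0.429 0.149 0.02 ]
plain_pin side 0.75 [ 0.523 -0.348  0.02 ]
plain_pin side 0.64 [ 0.779 -0.152  0.02 ]
plain_pin scene 0.68 [ 0.516 -0.412  0.02 ]
```

```bash
python3 - <<'E'
from h import *
s=arm.observe();print(s["clock"],np.round(s["ee_rot"],3).tolist(),np.round(s["tcp_pos"],4))
print(np.round(arm.calibration("wrist")["extrinsics"],3).tolist(),np.round(arm.calibration("wrist")["K"],1).tolist())
w=arm.capture("wrist");cv2.imwrite("pics/w0.png",w);cv2.imwrite("pics/w0v.png",cv2.resize(w,(768,576)))
E
```

```text
1.3 [[0.0, 1.0, 0.0], [1.0, -0.0, -0.0], [-0.0, 0.0, -1.0]] [0.675  0.     0.2563]
[[1.0, 0.001, 0.0, 0.675], [0.001, -0.945, -0.327, 0.084], [0.0, 0.327, -0.945, 0.374], [0.0, 0.0, 0.0, 1.0]] [[301.5, 0.0, 259.2], [0.0, 301.5, 193.4], [0.0, 0.0, 1.0]]
```

View pics/w0v.png

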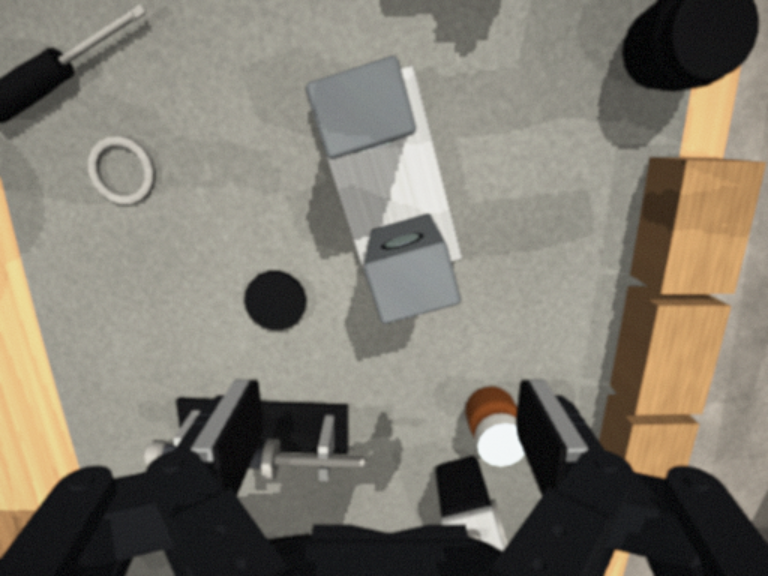

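The wrist view is clear. In this 768-pixel picture the micrometer head tops have corners (307,85),(395,57),(415,130),(331,157) and (365,265),(443,242),(460,301),(385,322). The rod runs from its knob at (155,452) through the collar at (270,460) to its tip at (365,462).

```bash
python3 - <<'E'
from h import *
W=arm.calibration("wrist")
A=[onz(W,np.array(p)/1.5,.125) for p in[(307,85),(395,57),(415,130),(331,157)]]
B=[onz(W,np.array(p)/1.5,.125) for p in[(365,265),(443,242),(460,301),(385,322)]]
print(np.round(A,4).tolist(),np.round(B,4).tolist())
a,b=np.mean(A,0),np.mean(B,0);d=a-b;print("mid",(a+b)/2,"dist(0.1)",np.linalg.norm(d),"yaw",np.degrees(np.arctan2(-d[0],d[1])))
for e in[A[1]-A[0],A[2]-A[3],B[1]-B[0],B[2]-B[3]]:print(np.linalg.norm(e),np.degrees(np.arctan2(e[1],e[0])))
k,c,t=[onz(W,np.array(p)/1.5,.05) for p in[(155,452),(270,460),(364,462)]]
print(k,c,t,np.degrees(np.arctan2((t-k)[1],(t-k)[0])), np.linalg.norm(t-k))
E
```

```text
[[0.6331, 0.108, 0.125], [0.6778, 0.121, 0.125], [0.6884, 0.0861, 0.125], [0.644, 0.0725, 0.125]] [[0.6611, 0.0129, 0.125], [0.7052, 0.0263, 0.125], [0.7166, -0.0091, 0.125], [0.6725, -0.0225, 0.125]]
mid [0.67484241 0.04940926 0.125     ] dist(0.1) 0.09904588801782194 yaw 16.467155827704318
0.04652454147458162 16.152167618663846
0.04640363603854505 17.0950059406095
0.0460987703580351 17.00172426092683
0.046129529682329126 16.901167788553924
[ 0.46796052 -0.18009839  0.05      ] [ 0.57015542 -0.18691857  0.05      ] [ 0.65308653 -0.1884371   0.05      ] -2.579057667561943 0.1853137243868178
```

Emit:
{"api": "play_rows", "payload": {
  "rows": [
    [[-0.05,-0.06,0,0,0,-0.5,1],[-0.145,-0.183,-0.03,0,0,-1.0,1],[-0.145,-0.183,-0.03,0,0,-1.62,1],[-0.145,-0.183,-0.03,0,0,-1.62,1],[-0.145,-0.183,-0.03,0,0,-1.62,1],[-0.145,-0.183,-0.03,0,0,-1.62,1],[-0.145,-0.183,-0.03,0,0,-1.62,1],[-0.145,-0.183,-0.03,0,0,-1.62,1],[-0.145,-0.183,-0.03,0,0,-1.62,1],[-0.145,-0.183,-0.03,0,0,-1.62,1],[-0.145,-0.183,-0.03,0,0,-1.62,1],[-0.145,-0.183,-0.03,0,0,-1.62,1]]
  ]
}}

```text
clock: 2.85
tcp_pos: [0.53, -0.183, 0.2264]
ee_rot: [[0.999, -0.048, 0.0], [-0.048, -0.999, -0.0], [0.0, 0.0, -1.0]]
contact_force: [0.6, 0.5, 0.1]
gripper_width: 0.0853
gripper_force: 0.0
```

```bash
python3 - <<'E'
from h import *
s=arm.observe();print(s["clock"],np.round(s["ee_rot"],3).tolist(),np.round(s["tcp_pos"],4),np.round(s["q"],1),s["contact_force"])
w=arm.capture("wrist");cv2.imwrite("pics/w1.png",w);cv2.imwrite("pics/w1v.png",cv2.resize(w,(768,576)))
W=arm.calibration("wrist")
for x in(-62.5,0,38.5,123):print(x,proj(W,[.530+x/1000*.9988,-.183-x/1000*.049,.05])*1.5)
E
```

```text
2.85 [[0.999, -0.048, 0.0], [-0.048, -0.999, -0.0], [0.0, 0.0, -1.0]] [ 0.53   -0.183   0.2264] [-29.4   3.6 108.2  -0.   68.2  63.4] [0.57083162 0.48691189 0.09155136]
-62.5 [387.69433506 349.11819083]
0 [387.74371073 265.55952947]
38.5 [387.77943158 208.38701928]
123 [387.87534657  66.20265272]
```

View pics/w1v.png

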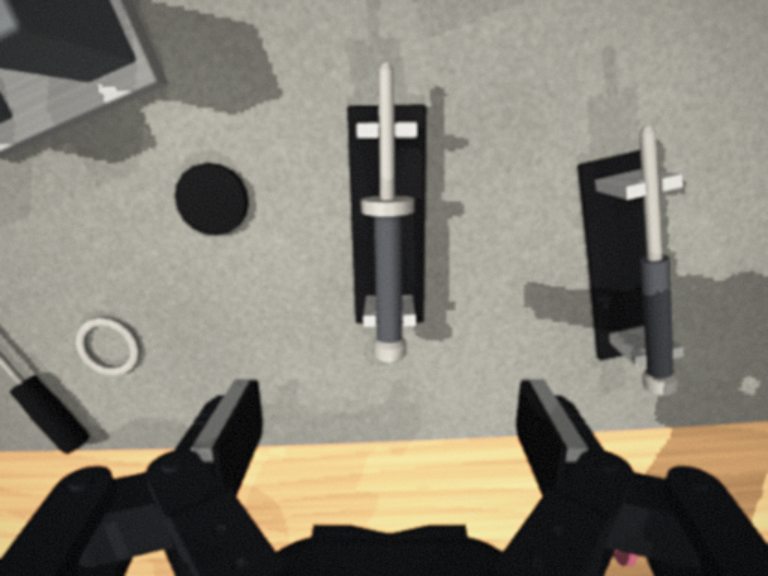

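The rod lies where predicted: knob (388,350), collar (387,207), tip (386,63). I'll descend and grasp it.

Emit:
{"api": "play_rows", "payload": {
  "rows": [
    [[0,0,-0.05,0,0,0,1],[0,0,-0.09,0,0,0,1],[0,0,-0.13,0,0,0,1],[0,0,-0.155,0,0,0,1],[0,0,-0.171,0,0,0,1],[0,0,-0.171,0,0,0,1],[0,0,-0.171,0,0,0,0],[0,0,-0.171,0,0,0,0],[0,0,-0.171,0,0,0,0],[0,0,-0.171,0,0,0,0],[0,0,-0.171,0,0,0,0],[0,0,-0.171,0,0,0,0],[0,0,-0.171,0,0,0,0]]
  ]
}}

```text
clock: 4.53
tcp_pos: [0.5304, -0.1833, 0.0561]
ee_rot: [[0.999, -0.049, 0.001], [-0.049, -0.999, -0.001], [0.001, 0.001, -1.0]]
contact_force: [-2.1, 0.9, 5.3]
gripper_width: 0.0164
gripper_force: 58.6
```

Emit:
{"api": "play_rows", "payload": {
  "rows": [
    [[0,0,0.01,0,0,0,0],[0,0,0.03,0,0,0,0],[0,0,0.06,0,0,0,0],[0,0,0.1,0,0,0,0],[0,0,0.14,0,0,0,0],[0,0.03,0.175,0,0,0,0],[0.01,0.07,0.19,0,0,0.01,0],[0.02,0.115,0.19,0,0,0.02,0],[0.03,0.16,0.19,0,0,0.03,0],[0.04,0.205,0.19,0,0,0.04,0],[0.05,0.25,0.19,0,0,0.048,0],[0.06,0.295,0.19,0,0,0.048,0],[0.06,0.335,0.19,0,0,0.048,0],[0.06,0.363,0.19,0,0,0.048,0],[0.06,0.373,0.19,0,0,0.048,0],[0.06,0.373,0.19,0,0,0.048,0],[0.06,0.373,0.19,0,0,0.048,0]]
  ]
}}

```text
clock: 6.65
tcp_pos: [0.59, 0.189, 0.2454]
ee_rot: [[1.0, -0.002, -0.0], [-0.002, -1.0, -0.001], [-0.0, 0.001, -1.0]]
contact_force: [-0.1, -0.0, -4.1]
gripper_width: 0.0164
gripper_force: 58.9
```

```bash
python3 - <<'E'
from h import *
s=arm.observe();print(s["clock"],np.round(s["ee_rot"],3).tolist(),np.round(s["tcp_pos"],4),s["gripper_width"],s["contact_force"],s["moment"])
w=arm.capture("wrist");cv2.imwrite("pics/w2.png",w);cv2.imwrite("pics/w2v.png",cv2.resize(w,(768,576)))
c=arm.capture("side");cv2.imwrite("pics/s2.png",c)
c=arm.capture("scene");cv2.imwrite("pics/c2.png",c)
W=arm.calibration("wrist");p=s["tcp_pos"];z=p[2]-.006
for x in(0,38.5,43,123):print(x,proj(W,[p[0]+x/1000,p[1],z])*1.5)
E
```

```text
6.65 [[1.0, -0.002, -0.0], [-0.002, -1.0, -0.001], [-0.0, 0.001, -1.0]] [0.59   0.189  0.2454] 0.016428114273187813 [-0.06342809 -0.02867157 -4.08628026] [-0.00129291  0.06374261 -0.05975345]
0 [387.32185124 412.10286397]
38.5 [386.9271435  299.17907161]
43 [386.8766665  284.50353999]
123 [385.82145545 -36.6384432 ]
```

View pics/w2v.png

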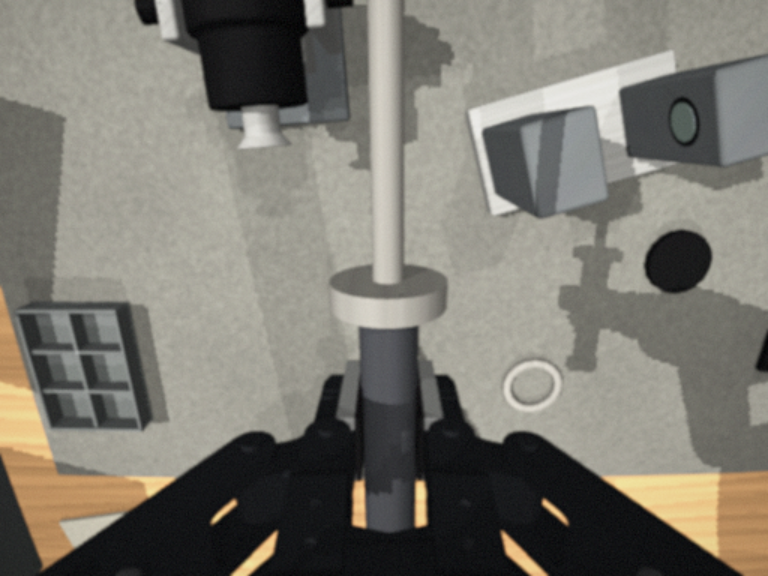

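The rod sits in the gripper as predicted, with the collar front near (387,284). The tube mouth rim runs from about (238,149) to (291,145). I'll take an enlarged crop to get the tube axis and check that the rod is level.

```bash
python3 - <<'E'
from h import *
s=arm.observe();p=s["tcp_pos"];z=p[2]-.006
w=cv2.imread("pics/w2.png");a=cv2.imread("pics/s2.png");b=cv2.imread("pics/c2.png")
out=[cv2.resize(w[0:110,90:220],(520,440),interpolation=cv2.INTER_CUBIC)]
S=arm.calibration("side");C=arm.calibration("scene");col=[]
for cal,im,n in((S,a,"side"),(C,b,"scene")):
    t=proj(cal,[p[0]+.123,p[1],z]);k=proj(cal,[p[0]+.038,p[1],z]);o=np.round((t+k)/2).astype(int)-[34,27]
    print(n,"tip",t.round(1),"collar",k.round(1),"crop org",o)
    col.append(cv2.resize(im[o[1]:o[1]+55,o[0]:o[0]+68],(272,220),interpolation=cv2.INTER_CUBIC))
cv2.imwrite("pics/m2.png",np.hstack([out[0],np.vstack(col)]))
E
```

```text
side tip [298.1  93.8] collar [272.7  99.1] crop org [251  69]
scene tip [264. 226.] collar [293.2 209.6] crop org [245 191]
```

View pics/m2.png

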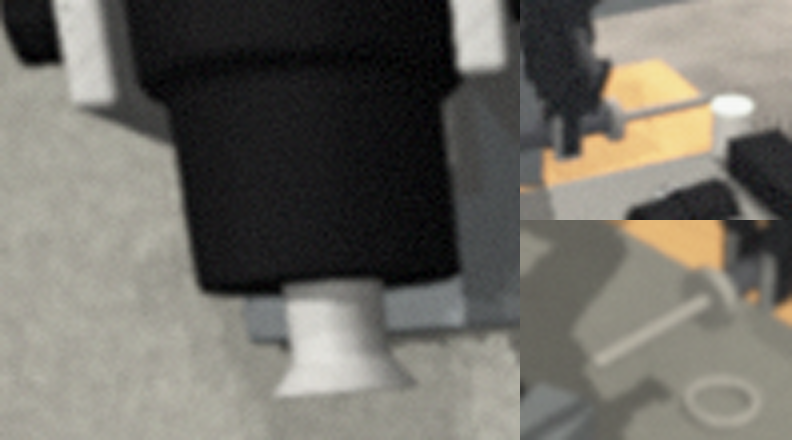

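```bash
python3 - <<'E'
from h import *
W=arm.calibration("wrist");f=lambda x,y:ray(W,(90+x/4-.375,y/4-.375))
def bis(l1,l2,r1,r2):
    o=f(*l1)[0];nl=np.cross(f(*l1)[1],f(*l2)[1]);nr=np.cross(f(*r1)[1],f(*r2)[1]);nl/=np.linalg.norm(nl);nr/=np.linalg.norm(nr)
    if nl@nr<0:nr=-nr
    n=nl+nr
    # line in z=.085: n.(P-o)=0
    for X in(.66,.69,.75):
        y=o[1]-(n[0]*(X-o[0])+n[2]*(.085-o[2]))/n[1];print("  x",X,"y",round(y,4))
    print("  yaw",np.degrees(np.arctan2(-n[0],n[1])))
print("barrel");bis((172,100),(203,290),(445,90),(460,270))
print("neck");bis((283,285),(292,340),(383,285),(378,340))
L,R=[f(*q) for q in((273,396),(418,384))]
for z in(.085,.09):
    l,r=[o+v*(z-o[2])/v[2] for o,v in(L,R)];d=l-r
    print("rim",z,l.round(4),r.round(4),"mid",((l+r)/2).round(4),np.linalg.norm(d),"yaw",np.degrees(np.arctan2(-d[0],d[1])))
for q in((203,290),(460,270)):
    o,v=f(*q);print("barrel corner",(o+v*(.085-o[2])/v[2]).round(4))
S=arm.calibration("side");C=arm.calibration("scene")
E
```

```text
barrel
  x 0.66 y 0.2608
  x 0.69 y 0.2623
  x 0.75 y 0.2653
  yaw 2.8505843716749566
neck
  x 0.66 y 0.264
  x 0.69 y 0.2626
  x 0.75 y 0.2599
  yaw -2.6276705392081476
rim 0.085 [0.6673 0.278  0.085 ] [0.6695 0.2455 0.085 ] mid [0.6684 0.2618 0.085 ] 0.032583176395432005 yaw 3.9108882629449537
rim 0.09 [0.6674 0.2764 0.09  ] [0.6696 0.2445 0.09  ] mid [0.6685 0.2605 0.09  ] 0.03199713008163996 yaw 3.9108882629447885
barrel corner [0.6897 0.2912 0.085 ]
barrel corner [0.693  0.2349 0.085 ]
```

Emit:
{"api": "play_rows", "payload": {
  "rows": [
    [[-0.03,0.02,-0.01,0,0,0.03,0],[-0.059,0.045,-0.02,0,0,0.06,0],[-0.059,0.065,-0.05,0,0,0.06,0],[-0.059,0.065,-0.085,0,0,0.06,0],[-0.059,0.065,-0.12,0,0,0.06,0],[-0.059,0.065,-0.145,0,0,0.06,0],[-0.059,0.065,-0.1545,0,0,0.06,0],[-0.059,0.065,-0.1545,0,0,0.06,0],[-0.059,0.065,-0.1545,0,0,0.06,0],[-0.059,0.065,-0.1545,0,0,0.06,0]]
  ]
}}

```text
clock: 8.05
tcp_pos: [0.532, 0.2553, 0.0924]
ee_rot: [[0.998, 0.059, 0.003], [0.059, -0.998, 0.001], [0.003, -0.001, -1.0]]
contact_force: [-0.2, -0.0, -3.9]
gripper_width: 0.0162
gripper_force: 59.0
```

```bash
python3 - <<'E'
from h import *
s=arm.observe();p=s["tcp_pos"];print(s["clock"],np.round(s["ee_rot"],3).tolist(),np.round(p,4),s["gripper_width"],s["contact_force"])
w=arm.capture("wrist");a=arm.capture("side");b=arm.capture("scene")
for n,i in(("w3",w),("s3",a),("c3",b)):cv2.imwrite(f"pics/{n}.png",i)
S=arm.calibration("side");C=arm.calibration("scene");col=[]
W=arm.calibration("wrist")
print("wrist tip,mouth",proj(W,[.6537+.0,.2609,.085]),proj(W,[.6685,.2617,.085]))
for cal,im,n in((S,a,"side"),(C,b,"scene")):
    o=np.round(proj(cal,[.66,.2615,.085])).astype(int)-[34,27]
    print(n,"tip",proj(cal,[.6537,.2609,.085]).round(1),"mouth",proj(cal,[.6685,.2617,.085]).round(1),"org",o)
    col.append(cv2.resize(im[o[1]:o[1]+55,o[0]:o[0]+68],(272,220),interpolation=cv2.INTER_CUBIC))
cv2.imwrite("pics/m3.png",np.hstack([cv2.resize(w[0:180,155:365],(513,440),interpolation=cv2.INTER_CUBIC),np.vstack(col)]))
E
```

```text
8.05 [[0.998, 0.059, 0.003], [0.059, -0.998, 0.001], [0.003, -0.001, -1.0]] [0.532  0.2553 0.0924] 0.01616309355782705 [-0.24556023 -0.03550139 -3.92170941]
wrist tip,mouth [262.27923153 -22.3401472 ] [262.62244529 -70.05085293]
side tip [270.8 131.5] mouth [274.8 130.5] org [238 104]
scene tip [305.4 287.2] mouth [301.1 290.7] org [270 262]
```

View pics/m3.png

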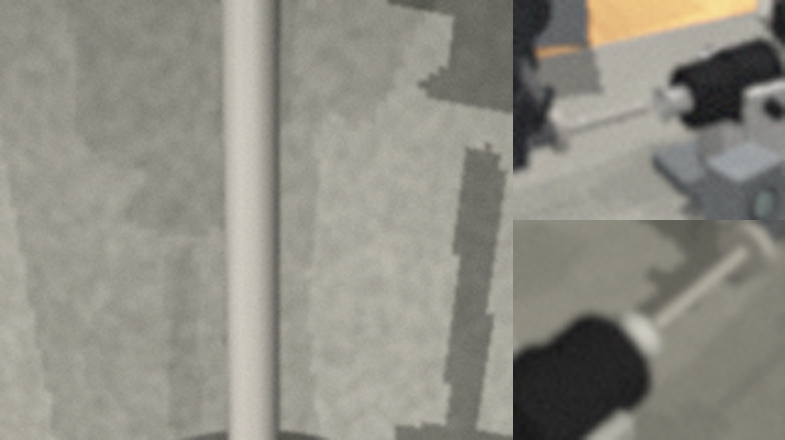

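The tip lines up with the tube mouth in both outside views. I'll take out the small residual and then feed the rod in gently.

Emit:
{"api": "play_rows", "payload": {
  "rows": [
    [[0,-0.0008,-0.0008,0,0,0,0],[0,-0.0008,-0.0008,0,0,0,0],[0,-0.0008,-0.0008,0,0,0,0]]
  ]
}}

```text
clock: 8.57
tcp_pos: [0.5309, 0.2542, 0.0899]
ee_rot: [[0.998, 0.059, -0.0], [0.059, -0.998, -0.0], [-0.0, 0.0, -1.0]]
contact_force: [0.2, -0.9, -3.0]
gripper_width: 0.0159
gripper_force: 59.0
```

Emit:
{"api": "play_rows", "payload": {
  "rows": [
    [[0.005,0.0003,0.001,0,0,0,0],[0.01,0.0006,0.001,0,0,0,0],[0.015,0.0009,0.001,0,0,0,0],[0.02,0.0012,0.001,0,0,0,0],[0.024,0.0014,0.001,0,0,0,0],[0.028,0.0016,0.001,0,0,0,0],[0.028,0.0016,0.001,0,0,0,0]]
  ]
}}

```text
clock: 9.45
tcp_pos: [0.5593, 0.2558, 0.091]
ee_rot: [[0.998, 0.059, 0.0], [0.059, -0.998, 0.0], [0.0, -0.0, -1.0]]
contact_force: [-0.9, -0.4, -3.2]
gripper_width: 0.0163
gripper_force: 59.0
```

Emit:
{"api": "play_rows", "payload": {
  "rows": [
    [[0.005,0.0003,0,0,0,0,0],[0.01,0.0006,0,0,0,0,0],[0.015,0.0009,0,0,0,0,0],[0.02,0.0012,0,0,0,0,0],[0.025,0.0014,0,0,0,0,0],[0.03,0.0017,0,0,0,0,0],[0.03,0.0017,0,0,0,0,0]]
  ]
}}

```text
clock: 10.32
tcp_pos: [0.5894, 0.2575, 0.0911]
ee_rot: [[0.998, 0.059, 0.0], [0.059, -0.998, 0.0], [0.0, -0.0, -1.0]]
contact_force: [-0.0, 0.1, -4.3]
gripper_width: 0.0159
gripper_force: 59.0
```

Emit:
{"api": "play_rows", "payload": {
  "rows": [
    [[0.005,0.0003,0,0,0,0,0],[0.01,0.0006,0,0,0,0,0],[0.015,0.0009,0,0,0,0,0],[0.02,0.0012,0,0,0,0,0],[0.025,0.0014,0,0,0,0,0],[0.029,0.0017,0,0,0,0,0],[0.031,0.0018,0,0,0,0,0],[0.031,0.0018,0,0,0,0,0]]
  ]
}}

```text
clock: 11.32
tcp_pos: [0.6201, 0.2593, 0.091]
ee_rot: [[0.998, 0.059, -0.0], [0.059, -0.998, 0.0], [-0.0, -0.0, -1.0]]
contact_force: [0.8, 0.2, -3.4]
gripper_width: 0.0165
gripper_force: 59.0
```

Emit:
{"api": "play_rows", "payload": {
  "rows": [
    [[0.001,0.0001,0,0,0,0,0],[0.002,0.0001,0,0,0,0,0],[0.003,0.0002,0,0,0,0,0],[0.004,0.0002,0,0,0,0,0],[0.004,0.0002,0,0,0,0,0]]
  ]
}}

```text
clock: 11.95
tcp_pos: [0.6234, 0.2596, 0.0909]
ee_rot: [[0.998, 0.059, -0.002], [0.059, -0.998, -0.0], [-0.002, 0.0, -1.0]]
contact_force: [-2.3, 0.2, -2.2]
gripper_width: 0.0161
gripper_force: 59.0
```

Emit:
{"api": "play_rows", "payload": {
  "rows": [
    [[0.0007,0,0,0,0,0,0],[0.0014,0.0001,0,0,0,0,0],[0.0014,0.0001,0,0,0,0,0]]
  ]
}}

```text
clock: 12.32
tcp_pos: [0.6235, 0.2596, 0.0907]
ee_rot: [[0.998, 0.059, -0.006], [0.059, -0.998, -0.001], [-0.006, 0.001, -1.0]]
contact_force: [-7.0, -0.3, 0.8]
gripper_width: 0.0161
gripper_force: 59.2
```

Emit:
{"api": "play_rows", "payload": {
  "rows": [
    [[0.0008,0,0,0,0,0,0],[0.0008,0,0,0,0,0,0],[0.0008,0,0,0,0,0,0]]
  ]
}}

```text
clock: 12.7
tcp_pos: [0.6236, 0.2596, 0.0906]
ee_rot: [[0.998, 0.059, -0.008], [0.059, -0.998, -0.001], [-0.008, 0.001, -1.0]]
contact_force: [-9.2, -1.2, 1.7]
gripper_width: 0.016
gripper_force: 59.3
```

```bash
python3 - <<'E'
from h import *
s=arm.observe();print(s["clock"],s["contact_force"],s["moment"])
a=arm.capture("side");b=arm.capture("scene");w=arm.capture("wrist")
S=arm.calibration("side");C=arm.calibration("scene");col=[]
for cal,im in((S,a),(C,b)):
    o=np.round(proj(cal,[.66,.2615,.085])).astype(int)-[34,27]
    col.append(cv2.resize(im[o[1]:o[1]+55,o[0]:o[0]+68],(272,220),interpolation=cv2.INTER_CUBIC))
cv2.imwrite("pics/m4.png",np.hstack([cv2.resize(w[30:250,155:365],(420,440),interpolation=cv2.INTER_CUBIC),np.vstack(col)]))
E
```

```text
12.7 [-9.20492303 -1.22044681  1.71206851] [-0.07884065  1.33761901  0.01083074]
```

View pics/m4.png

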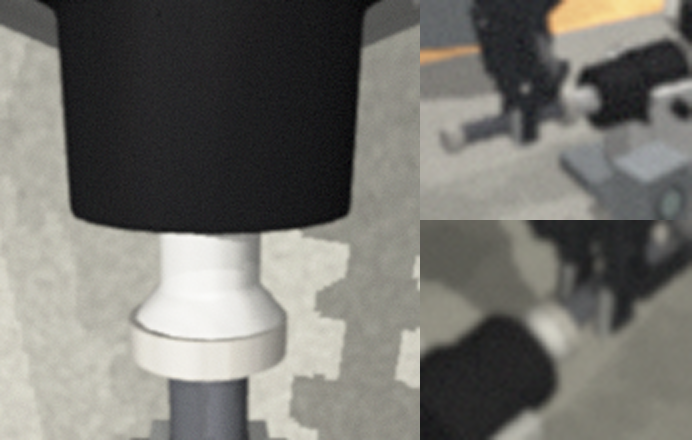

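The wrist crop shows the collar seated flush on the tube mouth (around (208,330) in the crop), with 9 N of push. I'll draw it out along the same axis.

Emit:
{"api": "play_rows", "payload": {
  "rows": [
    [[-0.003,-0.0002,0,0,0,0,0],[-0.01,-0.0006,0,0,0,0,0],[-0.02,-0.0012,0,0,0,0,0],[-0.03,-0.0017,0,0,0,0,0],[-0.04,-0.0023,0,0,0,0,0],[-0.052,-0.003,0,0,0,0,0],[-0.064,-0.0037,0,0,0,0,0],[-0.076,-0.0044,0,0,0,0,0],[-0.088,-0.0051,0,0,0,0,0],[-0.1,-0.0058,0,0,0,0,0],[-0.11,-0.0064,0,0,0,0,0],[-0.11,-0.0064,0,0,0,0,0],[-0.11,-0.0064,0,0,0,0,0]]
  ]
}}

```text
clock: 14.48
tcp_pos: [0.5166, 0.2533, 0.0913]
ee_rot: [[0.998, 0.059, 0.001], [0.059, -0.998, 0.0], [0.001, -0.0, -1.0]]
contact_force: [1.1, 0.3, -4.4]
gripper_width: 0.0164
gripper_force: 59.0
```

Emit:
{"api": "play_rows", "payload": {
  "rows": [
    [[0,0,0.03,0,0,0,0],[0,0,0.065,0,0,0,0],[0,-0.02,0.095,0,0,0,0],[0.005,-0.055,0.105,0,0,0.03,0],[0.01,-0.095,0.105,0,0,0.08,0],[0.02,-0.135,0.105,0,0,0.13,0],[0.03,-0.175,0.105,0,0,0.18,0],[0.041,-0.21,0.105,0,0,0.234,0],[0.041,-0.232,0.105,0,0,0.234,0],[0.041,-0.2395,0.105,0,0,0.234,0],[0.041,-0.2395,0.105,0,0,0.234,0],[0.041,-0.2395,0.105,0,0,0.234,0]]
  ]
}}

```text
clock: 15.98
tcp_pos: [0.5571, 0.0146, 0.196]
ee_rot: [[0.957, 0.289, -0.0], [0.289, -0.957, 0.0], [0.0, -0.0, -1.0]]
contact_force: [0.0, -0.6, -3.4]
gripper_width: 0.0163
gripper_force: 59.0
```

```bash
python3 - <<'E'
from h import *
s=arm.observe();p=s["tcp_pos"];R=np.array(s["ee_rot"]);print(s["clock"],R.round(3).tolist(),np.round(p,4),s["gripper_width"])
w=arm.capture("wrist");cv2.imwrite("pics/w5.png",w);cv2.imwrite("pics/w5v.png",cv2.resize(w,(768,576),interpolation=cv2.INTER_CUBIC))
a=arm.capture("side");b=arm.capture("scene");cv2.imwrite("pics/s5.png",a);cv2.imwrite("pics/c5.png",b)
W=arm.calibration("wrist");o=np.array(p)+.006*R[:,2]
for x in(34,43,123):print(x,(proj(W,o+R[:,0]*x/1000)*1.5).round(1), (o+R[:,0]*x/1000).round(4))
E
```

```text
15.975 [[0.957, 0.289, -0.0], [0.289, -0.957, 0.0], [0.0, -0.0, -1.0]] [0.5571 0.0146 0.196 ] 0.016334362140189
34 [387.6 312.7] [0.5897 0.0244 0.19  ]
43 [387.6 283.7] [0.5983 0.027  0.19  ]
123 [387.7 -37.6] [0.6749 0.0502 0.19  ]
```

View pics/w5v.png

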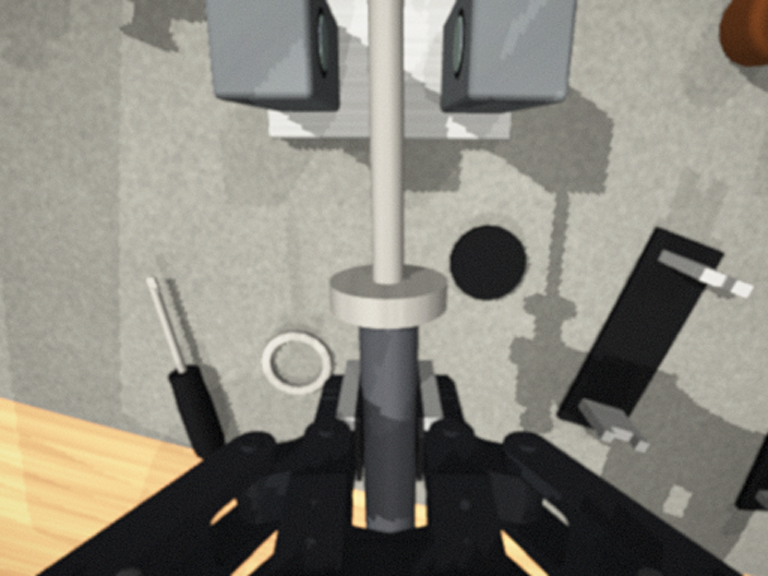

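The collar sits where it did before in the gripper, so there is no slip. The windows appear at (323,42) and (459,42), the head front corners at (312,97) and (468,103), and the base front edge at row 137 and level. I'll compute the beam point from these.

```bash
python3 - <<'E'
from h import *
W=arm.calibration("wrist");R=np.array(arm.observe()["ee_rot"]);q=lambda x,y,z:onz(W,((x-.25)/1.5,(y-.25)/1.5),z)
a,b=q(323,42,.095),q(459,42,.095);print("windows",a.round(4),b.round(4),((a+b)/2).round(4),"gap",np.linalg.norm(a-b))
d=R[:,0]*[1,1,0]
for n,l,r,z,off in(("heads",(312,97),(468,103),.125,.025),("base",(270,137),(510,137),.02,.04)):
    a,b=q(*l,z),q(*r,z);e=a-b;print(n,((a+b)/2+off*d).round(4),"w",np.linalg.norm(e),"yaw",np.degrees(np.arctan2(-e[0],e[1])))
E
```

```text
windows [0.6664 0.0773 0.095 ] [0.6836 0.0206 0.095 ] [0.675  0.0489 0.095 ] gap 0.059270234815146774
heads [0.674  0.0491 0.125 ] w 0.06068224513188091 yaw 14.828607084802268
base [0.6751 0.0491 0.02  ] w 0.14877999427705474 yaw 16.89090763995172
```

Emit:
{"api": "play_rows", "payload": {
  "rows": [
    [[0,-0.0005,-0.02,0,0,0,0],[0,-0.0005,-0.045,0,0,0,0],[0,-0.0005,-0.068,0,0,0,0],[0,-0.0005,-0.085,0,0,0,0],[0,-0.0005,-0.095,0,0,0,0],[0,-0.0005,-0.095,0,0,0,0],[0,-0.0005,-0.095,0,0,0,0],[0,-0.0005,-0.095,0,0,0,0],[0,-0.0005,-0.095,0,0,0,0],[0,-0.0005,-0.095,0,0,0,0]]
  ]
}}

```text
clock: 17.38
tcp_pos: [0.5573, 0.0132, 0.1013]
ee_rot: [[0.957, 0.289, 0.0], [0.289, -0.957, -0.0], [0.0, 0.0, -1.0]]
contact_force: [0.1, 0.0, -2.8]
gripper_width: 0.0164
gripper_force: 59.0
```

```bash
python3 - <<'E'
from h import *
s=arm.observe();p=s["tcp_pos"];R=np.array(s["ee_rot"]);o=np.array(p)+.006*R[:,2]
print(s["clock"],(o+R[:,0]*.123).round(4),R[:,0].round(3),s["contact_force"],np.abs(s["joint_vel"]).max(),s["gripper_force"])
print(arm.hand_in())
E
```

```text
17.375 [0.6751 0.0487 0.0954] [0.957 0.289 0.   ] [ 0.06375095  0.01039148 -2.809729  ] 0.1625215888890293 59.04011785984039
the job is handed in; nothing more can be done
None
```

I handed the job in at 17.4 s: the gauge rod went fully home in the guide tube with a push of about 9 N, came right out again, and is now held level in the gripper with its tip about 0.6 mm from the reading point by my measurements; the hand-in returned no verdict.

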